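# Secure one showcase lid and hold the other open at the set pointer

## Robot

A 6-joint arm with a two-finger parallel gripper is mounted at the origin on the work surface. World frame = base frame: x ahead of the robot, y to its left, z up, the work surface at z = 0. Lengths are in m, angles in degrees, forces in N, time in s.
With the tool pointing down it reaches from about 0.4 to 0.825 m from the base axis. Payload 7 kg.
Tool frame: the origin (TCP) lies midway between the tips of the shut fingers; the grasp point (between the pads) lies 19 mm behind it; z points along the fingers, y is the line along which they close (so a half turn about z gives the same grasp; the last joint's range is limited). The gripper opens to 88 mm and grips with 3 to 60 N. Pads are 19 mm wide; open, the fingers measure 130 mm over their backs; the gripper's body (78 mm by 193 mm) begins 47 mm behind the grasp point.
Start: joints at [-50.357, 20.546, 0.682, 0, -70.136, -16.507], TCP at [0.265, -0.621, 0.227] pointing down, gripper open.
Joint ranges: [-176.03, 176.03], [-82.01, 121.73], [-58.28, 71.71], [-173.87, 95.51], [-174.79, -0.11], [-173.66, 173.66]. Speed limits (degrees/s): [136.94, 136.94, 172.46, 180, 180, 180].

## Interface

Orientations are given as [roll, pitch, yaw] about the fixed x, y, z axes, in that order (R = Rz(yaw) Ry(pitch) Rx(roll)).
In Python, from plant import ctrl gives the robot as it stands. The module is installed in compiled form; this text tells all that it offers.
- The arm moves only by the tool play_rows, never from a script. Its argument "commands" is a list that holds one entry, the list of rows, each a list of 7 numbers: the turn, a rotation vector about the tool's x, y, z in rad, then the shift along the tool's x, y, z in cm, then the finger opening in cm, from 0 to 8.76. In form: [[[ax, ay, az, x, y, z, grip], ...]]. A call has 1 to 8 rows; each row is the pose to reach, as a shift and turn from the pose commanded when the call began, along the tool's axes at that moment; what a row does not reach only later rows make up. A row lasts 1/12 s, in which the tool goes at most 41.7 mm and 7.16 degrees, less where a joint would pass 70% of its speed; a pose out of reach is approached as far as the arm can. A call with a gripper value outside its range is refused whole. The fingers move at their own pace and stop on an object; the grip force is fixed at half the most. Time passes only in rows, so rows that repeat a pose let the fingers close. It gives the time, the measured TCP pose, the force, the opening and the grip force at its end, in the units of the state.
- ctrl.get_obs(): the state, without advancing time (a new reading comes with each control period).
- ctrl.snapshot(name): name is "scene" or "top" or "wrist"; returns a dict with "color" (384x512x3 uint8, red, green, blue), "camera_matrix" (3x3 intrinsics, pixels), "origin" and "rotation" of the camera in the world; the wrist camera has in their place "hand_eye" (4x4, takes a point from camera to tool coordinates, whose origin is the TCP and whose axes are the flange's). Camera axes: x right, y down, z forward; pixel columns grow to the right and rows downward; lengths in m; the calibration is good to about 2 mm. A picture is of the moment at which its call begins: read the wrist's pose just before it. There is no depth.
- ctrl.close_job(): hands the job in; it is judged then, once.
Trained networks look in a picture, given as the dict that the camera call returned (one of the last four; its "shot" number tells which), for a name from the list of things; names that differ only in an ending like _2 or _b are one class to them, and where a whole thing is asked for, a point or a joint stands for the part that bears it (a point fixed in the world has none). Each returns a list of dicts, best first, with "conf" (0 to 1); they miss things now and then, are a little off and sometimes report something else, mostly with a low value. They report only what shows in the picture. A call takes as long as a camera call.
- ctrl.find_in(picture, name): "bbox" ([left, top, width, height] in pixels, round what is visible of it).
The state is a dict: "clock": time; "joint_pos": joint angles; "qvel": joint speeds; "tau": joint torques, N m; "tool_pos": TCP position; "orientation": TCP orientation; "force": force on the tool from outside, world axes, zero at the start; "moment": the same for the moment, N m; "opening": finger opening in m; "gripper_force": force on a finger pad.
Only numpy, scipy, OpenCV 4.12 (cv2) and the standard library are available. Lean on these libraries where they do the work, as an engineer would, in place of code of your own. Each camera call takes 0.05 s, during which the arm holds its last target. There are 200 camera calls.

## Task

I want to take stock from the right half of the showcase, so first throw the hasp over from right to left until it lies flat over the left lid's staple. Then lift the right lid by its bar handle until its side stud is in line with the set pointer on the quadrant, and keep holding it there, still, as your program finishes: the lid drops if you let go. Keep the left lid shut and leave the pointer, the loose bottles and the carton as they stand.

Things in the scene. Friction and masses are not known exactly. Their poses are not given: they have to be found in the camera images.
- case: Fixed glazed counter showcase 240 (x, front to back) x 580 (y) x 111 mm, two lids side by side on top. Origin: centre of underside; front faces its -x (robot), +y left. Between the lids a fixed bar, case y -20 to 20 mm. Lids: aluminium frames 14 mm thick (tops at z 125 mm), 262 mm wide, clear panes, hinged along the back at case x = 120, z = 118 mm. Lids centred on y = 153 and -153
- hasp (a joint): Throw-over hasp on the bar between the lids: flat slotted steel leaf 40 mm wide (along case x), 4 mm thick, hinged at one end. Angle in rad: 0 = flat to the left on the left lid's staple (home), pi/2 = upright, pi = flat to the right. Starts leaning over the right lid (1.9 to 2.5). Stiff: stays where it is left, 1 to 3 N at the leaf turn it
- hasp_pin (a point): Middle of the hasp's hinge pin, which runs along case x; at case x = -45, y = 0, z = 130 mm (5 mm above the lid tops). The staples are small wire loops on both lids, 13 mm proud of the lid tops, 36 mm to either side of the pin
- hasp_end (a point): Middle of the free end of the hasp leaf, 70 mm from the pin. The leaf's slot (7 x 22 mm, for the staple) lies 26 to 48 mm from the pin, solid plate from there to the end
- right_lid (a joint): Angle of the right lid in rad: 0 = shut, grows as the front edge rises (end of travel 1.4). It weighs about 0.5 kg, hinges freely and falls shut when let go
- lid_handle (a point): Middle of the right lid's pull handle: round steel bar 12 mm thick, 110 mm long, parallel to the lid's front edge (along case y), level with the lid, 45 mm in front of it on a post at each end, 39 mm free between bar and lid. Lid shut: case x = -165, y = -153, z = 118 mm. 285 mm from the hinge line; 2 to 4 N lift it
- lid_stud (a point): Dark index stud, an 8 mm pin on the right-hand edge of the right lid, 138 mm from the hinge line; it moves along the inside of the quadrant as the lid rises
- pointer_tip (a point): Tip of the set pointer's needle, 143 mm from the right lid's hinge line; its clamp sits on the quadrant, a fixed steel arc (radius 165 mm about the hinge line) beyond the showcase's right end, case y = -308 mm. The lid is at the mark when stud and tip are in line with the hinge line: lid angle = elevation of the tip seen from the hinge line, 0.4 to 0.75 rad. A mark only: it does not stop the lid
- left_lid (a joint): Angle of the left lid in rad: 0 = shut. It stays shut
- left_handle (a point): Middle of the left lid's pull handle, the same bar as the right one (case x = -165, y = +153, z = 118 mm); not used
- tester: loose dropper bottle with a tall pointed cap, 33 mm across, 94 mm high, upright, origin under its centre; not to be disturbed; stands on the pane of the left lid, 120 mm above the counter
- amber_a: loose dropper bottle with a tall pointed cap, 33 mm across, 94 mm high, upright, origin under its centre; not to be disturbed; white cap, in front of the showcase, near its middle
- amber_b: loose dropper bottle with a tall pointed cap, 33 mm across, 94 mm high, upright, origin under its centre; not to be disturbed; white cap, in front of the showcase's left half
- black_a: loose dropper bottle with a tall pointed cap, 33 mm across, 94 mm high, upright, origin under its centre; not to be disturbed; black cap, to the right of the showcase
- black_b: loose dropper bottle with a tall pointed cap, 33 mm across, 94 mm high, upright, origin under its centre; not to be disturbed; black cap, to the right of the showcase
- black_c: loose dropper bottle with a tall pointed cap, 33 mm across, 94 mm high, upright, origin under its centre; not to be disturbed; black cap, nearer the robot, at the front left or front right of the counter
- carton: loose upright carton 60 x 42 x 85 mm, origin under its centre, nearer the robot, at the front left or front right of the counter; not to be disturbed

How it is judged:
By the outcome, as a careful person would: the job done as asked, in the order asked, and still so for the second after the job is handed in, while the arm keeps its last pose, push and grip.
It also fails if it takes over 56 s, if anything falls off the work surface, if the arm or the gripper's body presses on something with over 40 N, if the wrist force passes 120 N, or if a joint passes its speed limit or range.

## Working session

There is one attempt and no reset: what is moved stays moved. The work goes in short steps, Python scripts to look and compute and a tool call to move; the robot and the scene stay as the last step left them, time stands still between calls to the robot, and variables do not carry over. Pictures are saved under pics/ and viewed, at most 10 in all, crops included, and the job is handed in when it is done.

Besides the shell and the picture viewer there is one more tool, called in YAML: its name, and indented under it one key for each argument. play_rows: Moves the arm, as the interface text tells. Its arguments: {"type":"object","properties":{"commands":{"type":"array","items":{"type":"array","items":{"type":"array","items":{"type":"number"}}}}},"required":["commands"]}

```bash
mkdir -p pics; cat > h.py <<'E'
import numpy as np, cv2
from scipy.spatial.transform import Rotation as R
from plant import ctrl
np.set_printoptions(precision=4,suppress=True)
def save(p,n): cv2.imwrite('pics/'+n,p['color'][:,:,::-1])
def pose():
    o=ctrl.get_obs(); return np.array(o['tool_pos']),o['orientation'],o
def cam(p,tp=None,rot=None):
    if 'origin' in p: return np.array(p['origin']),np.array(p['rotation'])
    H=np.array(p['hand_eye']); return tp+rot.as_matrix()@H[:3,3], rot.as_matrix()@H[:3,:3]
def ray(p,uv,c):
    d=c[1]@np.linalg.solve(p['camera_matrix'],[uv[0],uv[1],1]); return c[0],d
def at_z(p,uv,z,c):
    o,d=ray(p,uv,c); return o+d*(z-o[2])/d[2]
def proj(p,X,c):
    q=np.array(p['camera_matrix'])@(c[1].T@(np.array(X)-c[0])); return q[:2]/q[2]
E
python3 - <<'E'
from h import *
tp,o,ob=pose(); print(ob)
for n in ['scene','top']:
    p=ctrl.snapshot(n); save(p,n+'0.png'); c=cam(p); print(n,c[0],c[1].tolist(),p['camera_matrix'])
    for k in ['case','hasp','hasp_end','hasp_pin','lid_handle','left_handle','lid_stud','pointer_tip','tester','amber_a','black_a','carton']:
        print(k,[(d['bbox'],round(d['conf'],2)) for d in ctrl.find_in(p,k)[:4]])
E
```

```text
{'clock': 0.0, 'joint_pos': array([-50.3591,  20.5908,   0.6346,  -0.0213, -70.1352, -16.5067]), 'qvel': array([ 0.0446,  0.0247,  0.023 ,  0.0205, -0.1164,  0.0011]), 'tau': array([  0.0006, -58.2724,  29.3059,   6.9975,   0.0071,  -0.0001]), 'tool_pos': array([ 0.265 , -0.6203,  0.2256]), 'orientation': array([ 179.9067,   -0.0068, -156.873 ]), 'force': array([-0.2461, -0.0255,  0.045 ]), 'moment': array([ 0.0657, -0.0069, -0.0446]), 'gripper_force': 0.0, 'opening': 0.0877949852305326}
scene [ 1.1931 -0.4394  1.1388] [-143.9375701386985, -1.0331230332010288, 56.53782004047435] [[406.6002   0.     249.8511]
 [  0.     406.6002 197.0913]
 [  0.       0.       1.    ]]
case [([151.6, 157.3, 205.0, 152.1], 0.81)]
hasp [([240.1, 196.8, 15.6, 7.0], 0.59)]
hasp_end [([236.3, 190.2, 16.2, 15.2], 0.61), ([134.1, 229.2, 13.9, 20.3], 0.25)]
hasp_pin [([241.1, 194.5, 15.2, 11.2], 0.44)]
lid_handle [([159.0, 191.0, 115.8, 101.9], 0.68)]
left_handle [([248.1, 153.7, 107.1, 82.0], 0.62), ([247.6, 160.4, 9.8, 21.3], 0.26)]
lid_stud [([160.2, 188.3, 111.7, 104.0], 0.89), ([248.3, 153.5, 108.3, 85.7
[... 514 characters left out ...]
5, 107.4], 0.74)]
hasp [([266.8, 164.0, 14.4, 13.0], 0.52)]
hasp_end [([385.6, 253.9, 15.1, 10.2], 0.69), ([266.2, 162.3, 14.5, 14.0], 0.48)]
hasp_pin [([261.2, 163.2, 19.5, 18.0], 0.75)]
lid_handle [([273.6, 117.6, 85.6, 98.5], 0.67)]
left_handle []
lid_stud [([270.3, 121.1, 93.2, 96.7], 0.87), ([264.9, 163.3, 14.5, 11.5], 0.35)]
pointer_tip [([261.8, 163.0, 19.8, 16.6], 0.53), ([371.0, 166.7, 7.4, 5.4], 0.45)]
tester [([184.2, 135.2, 14.1, 19.1], 0.67)]
amber_a [([250.8, 218.9, 10.6, 10.3], 0.48), ([223.8, 214.8, 15.6, 15.4], 0.43)]
black_a [([360.0, 211.6, 12.9, 13.3], 0.71), ([381.7, 256.0, 20.6, 9.9], 0.57), ([369.9, 195.2, 15.0, 11.3], 0.54)]
carton [([119.2, 238.0, 21.7, 22.0], 0.93)]
```

```bash
python3 - <<'E'
s=open('h.py').read().replace("np.array(p['rotation'])","R.from_euler('xyz',p['rotation'],degrees=True).as_matrix()")
open('h.py','w').write(s)
import cv2
a=cv2.imread('pics/scene0.png')[90:290,70:370]; b=cv2.imread('pics/top0.png')[90:290,110:410]
cv2.imwrite('pics/s1.png',cv2.resize(a,(800,533),interpolation=cv2.INTER_CUBIC));cv2.imwrite('pics/t1.png',cv2.resize(b,(800,533),interpolation=cv2.INTER_CUBIC))
E
```

```text
(no output)
```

View pics/s1.png

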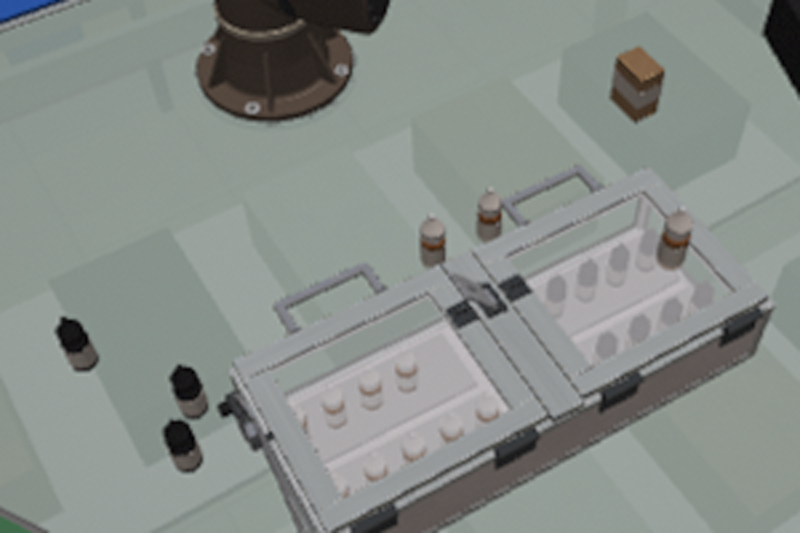

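View pics/t1.png

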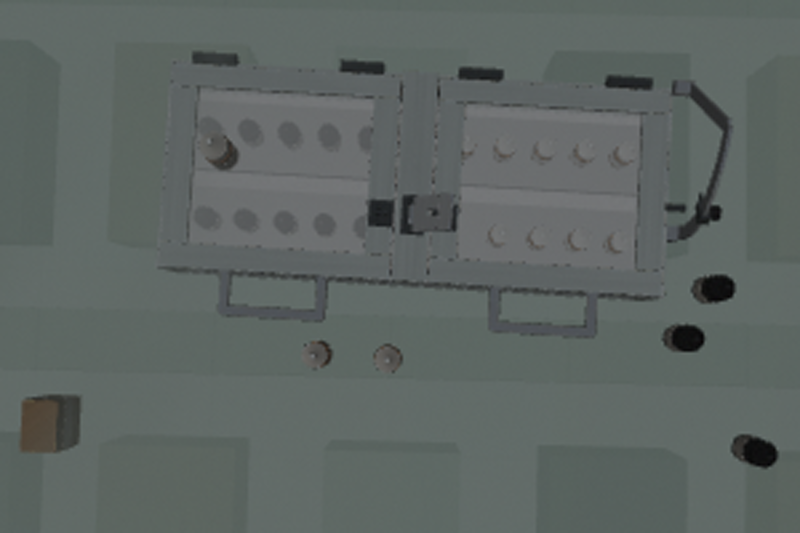

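```bash
cat >> h.py <<'E'
def fit(case_pts,world): # 2D rigid fit
    a=np.array(case_pts)[:,:2];b=np.array(world)[:,:2];am,bm=a.mean(0),b.mean(0);u,v=a-am,b-bm
    th=np.arctan2((u[:,0]*v[:,1]-u[:,1]*v[:,0]).sum(),(u*v).sum()); r=np.array([[np.cos(th),-np.sin(th)],[np.sin(th),np.cos(th)]])
    return th,bm-r@am,(u@r.T-v)
E
python3 - <<'E'
from h import *
p=ctrl.snapshot('top');c=cam(p);s=ctrl.snapshot('scene');cs=cam(s)
pts=[((222,315),(-165,208,118)),((322,319),(-165,98,118)),((492,331),(-165,-98,118)),((595,335),(-165,-208,118)),((663,297),(-120,-284,125)),((160,266),(-120,284,125)),((172,62),(120,284,125)),((670,92),(120,-284,125))]
F=lambda q:(q[0]/2.667+110,q[1]/2.667+90)
W=[at_z(p,F(q),k[2]/1000,c) for q,k in pts]
th,t,e=fit([np.array(k)/1000 for _,k in pts],W);print(np.degrees(th),t,e*1000)
r=np.array([[np.cos(th),-np.sin(th)],[np.sin(th),np.cos(th)]])
def cw(x,y,z): q=r@[x,y]+t; return np.array([*q,z])
spts=[((278,305),(-.165,-.208,.118)),((368,270),(-.165,-.098,.118)),((505,205),(-.165,.098,.118)),((578,170),(-.165,.208,.118)),((237,365),(-.12,-.284,.125)),((640,175),(-.12,.284,.125)),((770,300),(.12,.284,.125))]
for q,k in spts: print('scene resid',proj(s,cw(*k),cs)-[q[0]/2.667+70,q[1]/2.667+90])
for a in [1.9,2.2,2.5]:
    q=cw(-.045,.07*np.cos(a),.13+.07*np.sin(a)); print(a,'end top',(proj(p,q,c)-[110,90])*2.667,'scene',(proj(s,q,cs)-[70,90])*2.667)
for k in [(-.045,0,.13),(-.165,-.153,.118)]: print(k,cw(*k))
for nm,q,z in [('amberL',(317,352),.09),('amberR',(388,357),.09),('blk',(720,288),.09),('blk2',(690,338),.09),('blkc',(762,452),.09)]: print(nm,at_z(p,F(q),z,c))
E
```

```text
-2.0343102628192984 [ 0.6494 -0.0261] [[ 1.5602 -2.2622]
 [-0.4995  1.4064]
 [ 1.5308 -1.9505]
 [-0.6312  4.233 ]
 [-2.767   1.0434]
 [-4.401   1.222 ]
 [ 1.2912 -2.3056]
 [ 3.9166 -1.3865]]
scene resid [-1.9253 -0.2453]
scene resid [-3.6606 -1.7591]
scene resid [-2.1529 -1.5655]
scene resid [-1.9584 -1.0471]
scene resid [-4.0511 -2.4379]
scene resid [ 1.1075 -4.2784]
scene resid [-1.2146 -1.3119]
1.9 end top [435.1812 212.5534] scene [466.1053 269.4089]
2.2 end top [452.2411 214.5627] scene [451.4176 281.6837]
2.5 end top [465.3285 216.8461] scene [439.7496 295.2139]
(-0.045, 0, 0.13) [ 0.6045 -0.0245  0.13  ]
(-0.165, -0.153, 0.118) [ 0.4791 -0.1732  0.118 ]
amberL [0.4504 0.0833 0.09  ]
amberR [0.4466 0.0009 0.09  ]
blk [ 0.5354 -0.3812  0.09  ]
blk2 [ 0.4768 -0.347   0.09  ]
blkc [ 0.3485 -0.43    0.09  ]
```

```bash
cat >> h.py <<'E'
def rel(pos,eul):
    "row numbers from the current pose to a target"
    tp,o,_=pose(); r=R.from_euler('xyz',o,degrees=True)
    rv=(r.inv()*R.from_euler('xyz',eul,degrees=True)).as_rotvec(); d=r.inv().apply(np.array(pos)-tp)*100
    return np.r_[rv,d]
E
python3 - <<'E'
from h import *
p=ctrl.snapshot('wrist');print(p['hand_eye'],p['camera_matrix'])
H=np.array(p['hand_eye'])
# view candidates: case-frame pointer approx
P=np.array([.649+ .0-.011,-.026-.308,.2])
for tilt in [35,50]:
    r=R.from_euler('z',-92,degrees=True)*R.from_euler('x',180,degrees=True)
    r=R.from_rotvec([np.radians(tilt),0,0])*r
    cp=r.apply(H[:3,3]); fw=r.apply(H[:3,2])
    tcp=P-fw*.28-cp
    print(tilt,'cam off',cp,'fwd',fw,'tcp',tcp,r.as_euler('xyz',degrees=True),rel(tcp,r.as_euler('xyz',degrees=True)))
E
```

```text
[[ 0.0002 -0.9549 -0.297   0.0807]
 [ 1.      0.0002  0.     -0.0003]
 [ 0.     -0.297   0.9549 -0.1591]
 [ 0.      0.      0.      1.    ]] [[270.5614   0.     258.0937]
 [  0.     270.5614 191.9241]
 [  0.       0.       1.    ]]
35 cam off [-0.0025 -0.1573  0.084 ] fwd [ 0.0103  0.7908 -0.612 ] tcp [ 0.6376 -0.3981  0.2873] [178.6001  34.9756 -92.4411] [ -0.364   -0.531   -1.0951 -42.9898   5.8345  -6.0754]
50 cam off [-0.0025 -0.1737  0.0405] fwd [ 0.0103  0.9223 -0.3864] tcp [ 0.6376 -0.4185  0.2677] [177.6183  49.9584 -93.1097] [ -0.5193  -0.7575  -1.0563 -42.1878   3.9574  -4.1182]
```

```bash
python3 - <<'E'
from h import *
print(rel([.55,-.438,.318],[178.6,35,-92.4]))
E
```

```text
[ -0.3645  -0.5313  -1.0958 -33.3685   5.6095  -9.1445]
```

play_rows:
  commands:
    - [[-0.364, -0.531, -1.096, -33.4, 5.6, -9.1, 0], [-0.364, -0.531, -1.096, -33.4, 5.6, -9.1, 0], [-0.364, -0.531, -1.096, -33.4, 5.6, -9.1, 0], [-0.364, -0.531, -1.096, -33.4, 5.6, -9.1, 0], [-0.364, -0.531, -1.096, -33.4, 5.6, -9.1, 0], [-0.364, -0.531, -1.096, -33.4, 5.6, -9.1, 0], [-0.364, -0.531, -1.096, -33.4, 5.6, -9.1, 0], [-0.364, -0.531, -1.096, -33.4, 5.6, -9.1, 0]]

```text
clock: 2.12
tool_pos: [0.5373, -0.4462, 0.3143]
orientation: [175.2, 27.8, -107.3]
force: [0.9, -1.3, 1.0]
opening: 0.04
gripper_force: 0.0
```

```bash
python3 - <<'E'
from h import *
tp,o,ob=pose();print(ob['clock'],tp,o,rel([.55,-.438,.318],[178.6,35,-92.4]))
E
```

```text
2.1167 [ 0.5373 -0.4462  0.3143] [ 175.236    27.8471 -107.2704] [-0.077  -0.112  -0.2279 -1.2006 -0.9859  0.1303]
```

play_rows:
  commands:
    - [[-0.077, -0.112, -0.228, -1.2, -1.0, 0.1, 0], [-0.077, -0.112, -0.228, -1.2, -1.0, 0.1, 0], [-0.077, -0.112, -0.228, -1.2, -1.0, 0.1, 0], [-0.077, -0.112, -0.228, -1.2, -1.0, 0.1, 0], [-0.077, -0.112, -0.228, -1.2, -1.0, 0.1, 0]]

```text
clock: 2.53
tool_pos: [0.5488, -0.4397, 0.3164]
orientation: [178.3, 34.8, -93.1]
force: [-0.9, 1.0, 1.0]
opening: 0.0065
gripper_force: 0.0
```

```bash
python3 - <<'E'
from h import *
tp,o,ob=pose();p=ctrl.snapshot('wrist');print(tp,o,ob['qvel'])
np.savez('w1.npz',tp=tp,o=o,H=p['hand_eye'],K=p['camera_matrix'])
cv2.imwrite('pics/w1.png',cv2.resize(p['color'][:,:,::-1],(800,600),interpolation=cv2.INTER_CUBIC))
cv2.imwrite('pics/w1raw.png',p['color'][:,:,::-1])
for k in ['pointer_tip','lid_stud','lid_handle','hasp_end','hasp']: print(k,[(d['bbox'],round(d['conf'],2)) for d in ctrl.find_in(p,k)[:3]])
E
```

```text
[ 0.5488 -0.4397  0.3164] [178.3088  34.8173 -93.0717] [-0.1845 -1.9138 -0.0505  0.0725 -0.0846  0.1748]
pointer_tip [([118.2, 149.5, 184.9, 95.7], 0.73), ([192.2, 176.1, 27.5, 24.2], 0.54)]
lid_stud [([122.1, 151.8, 180.5, 96.7], 0.62)]
lid_handle [([119.9, 148.6, 185.5, 98.9], 0.88)]
hasp_end []
hasp [([294.7, 206.6, 16.5, 24.4], 0.71)]
```

View pics/w1.png

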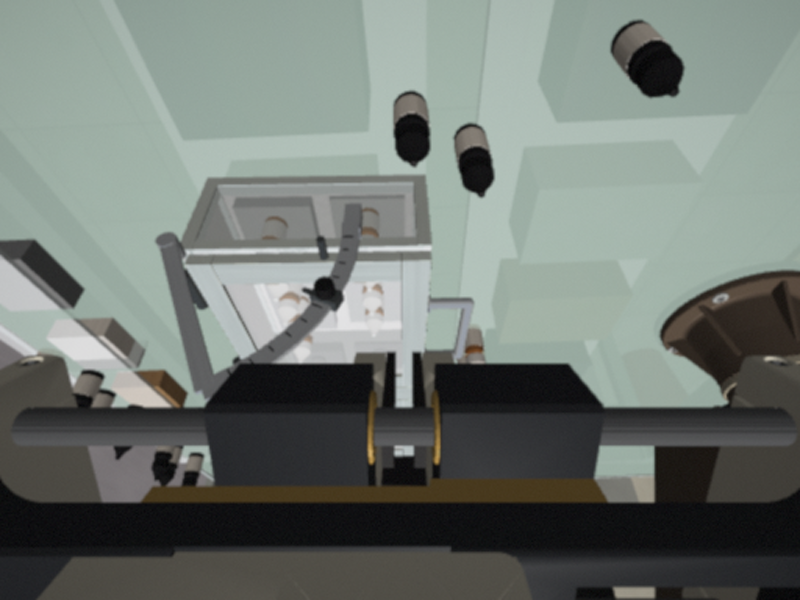

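```bash
python3 - <<'E'
import cv2
a=cv2.imread('pics/w1raw.png')[140:215,170:270]
cv2.imwrite('pics/w1z.png',cv2.resize(a,(800,600),interpolation=cv2.INTER_CUBIC))
E
```

```text
(no output)
```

View pics/w1z.png

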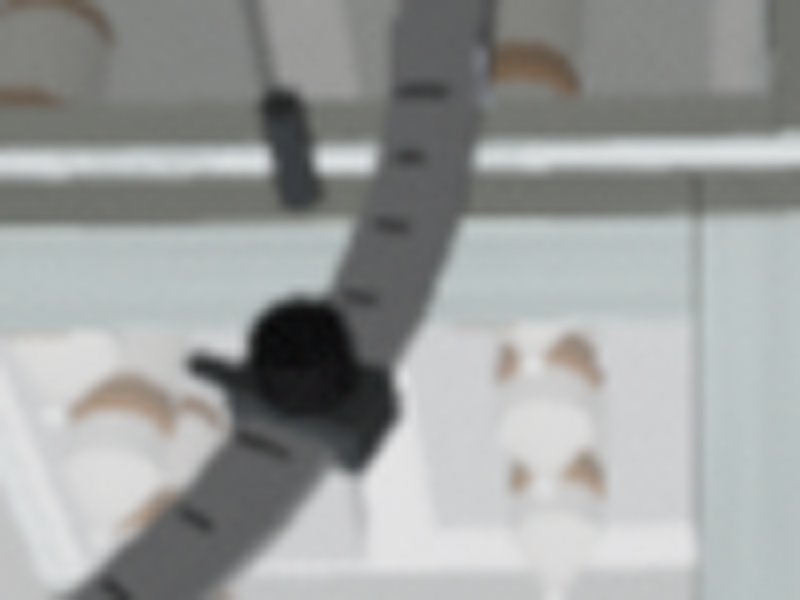

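```bash
cat >> h.py <<'E'
TH=np.radians(-2.034);T=np.array([.6494,-.0261])
RC=np.array([[np.cos(TH),-np.sin(TH)],[np.sin(TH),np.cos(TH)]])
def cw(x,y,z): q=RC@[x,y]+T; return np.array([*q,z])
def wc(X): return np.array([*(RC.T@(np.array(X)[:2]-T)),X[2]])
E
python3 - <<'E'
from h import *
d=np.load('w1.npz'); p={'camera_matrix':d['K'],'hand_eye':d['H']}
c=cam(p,d['tp'],R.from_euler('xyz',d['o'],degrees=True))
Z=lambda X:(proj(p,X,c)-[170,140])*8
for n,k in [('studbase',(-.018,-.284,.118)),('stud end?',(-.018,-.300,.118)),('lid corner top FR',(-.12,-.284,.125)),('handle end',(-.165,-.208,.118))]:
    print(n,Z(cw(*k)), proj(p,cw(*k),c)*1.5625)
def plane(uv,yc):
    o,v=ray(p,uv,c); n=RC@[0,1]; s=(yc-wc(o)[1])/(n@v[:2]); return wc(o+v*s)
for nm,z in [('tip',(190,362)),('stud',(298,200)),('studend',(280,97))]:
  for yc in (-.284,-.300,-.308):
    q=plane((170+z[0]/8,140+z[1]/8),yc);h=q-[.12,0,.118]; print(nm,yc,q,'r',np.hypot(h[0],h[2]),'el',np.arctan2(h[2],-h[0]))
# quadrant: inner radius 165 arc points
for e in np.arange(0,.9,.1): print(round(e,1),Z(cw(.12-.165*np.cos(e),-.308,.118+.165*np.sin(e))))
E
```

```text
studbase [314.2816 178.1718] [327.0081 253.5492]
stud end? [301.5161 115.7643] [324.5149 241.3602]
lid corner top FR [865.9903 195.647 ] [434.7637 256.9623]
handle end [1053.0636  414.5626] [471.3015 299.7193]
tip -0.284 [-0.0003 -0.284   0.1616] r 0.12800148209209317 el 0.34796967696087416
tip -0.3 [-0.005  -0.3     0.1749] r 0.13728430840625863 el 0.42712775034051453
tip -0.308 [-0.0073 -0.308   0.1815] r 0.14221620774753466 el 0.46272112659241055
stud -0.284 [-0.0155 -0.284   0.1235] r 0.13560075233450972 el 0.04059311470777709
stud -0.3 [-0.0193 -0.3     0.1388] r 0.14082208783489153 el 0.14848700342716956
stud -0.308 [-0.0212 -0.308   0.1465] r 0.14401220002011939 el 0.1992062674362483
studend -0.284 [-0.0096 -0.284   0.0962] r 0.13137298211370138 el -0.16650094090634238
studend -0.3 [-0.0137 -0.3     0.1131] r 0.1337583850895599 el -0.036909933139460546
studend -0.308 [-0.0157 -0.308   0.1215] r 0.13576750372708946 el 0.02565373373077604
0.0 [447.7648  80.3695]
0.1 [438.2831 146.7848]
0.2 [418.5246 216.3685]
0.3 [387.8416 288.5896]
0.4 [345.6756 362.7788]
0.5 [291.6027 438.1159]
0.6 [225.3856 513.6233]
0.7 [147.0285 588.167 ]
0.8 [ 56.833  660.4687]
```

```bash
python3 - <<'E'
from h import *
from scipy.optimize import least_squares
d=np.load('w1.npz'); p={'camera_matrix':d['K'],'hand_eye':d['H']}
c=cam(p,d['tp'],R.from_euler('xyz',d['o'],degrees=True))
Z=lambda X:(proj(p,X,c)-[170,140])*8
tk={0:(423,90),.1:(410,156),.2:(391,225),.3:(360,297),.5:(263,443),.6:(195,517),.7:(115,585)}
P=lambda e,r,q,y=-.308:Z(cw(.12+q[0]-r*np.cos(e),y+q[2],.118+q[1]+r*np.sin(e)))
for prior in (.003,.02):
    f=lambda q:np.r_[np.concatenate([P(e,.165+q[3],q)-v for e,v in tk.items()])/3,q[0]/.005,q[1]/.002,q[2]/.005,q[3]/prior]
    s=least_squares(f,[0,0,0,0.],x_scale=.001); print(s.x,f(s.x)[:14].reshape(-1,2)*3)
    g=least_squares(lambda a:P(a[0],a[1],s.x)-(190,362),[.45,.143],x_scale=.01); print('tip el,r',g.x)
    g=least_squares(lambda a:P(a[0],.143,s.x,a[1])-(190,362),[.45,-.308],x_scale=.01); print('tip el,y at r=.143',g.x)
    print('stud base',P(0,.138,s.x,-.284),'end',P(0,.138,s.x,-.3))
E
```

```text
[ 0.0032  0.0002  0.0019 -0.0019] [[-3.0569 -0.5079]
 [-0.1349 -0.8838]
 [-1.3516 -1.1872]
 [-1.3243 -1.9494]
 [-0.5062 -0.6618]
 [ 1.6874 -0.3884]
 [ 4.0334  4.8689]]
tip el,r [0.4437 0.1438]
tip el,y at r=.143 [ 0.438  -0.3067]
stud base [298.6057 186.3609] end [285.3781 124.4373]
[ 0.0028  0.0006  0.0016 -0.0023] [[-3.1495 -0.3332]
 [-0.2226 -0.7523]
 [-1.4266 -1.1037]
 [-1.3774 -1.9186]
 [-0.484  -0.749 ]
 [ 1.7651 -0.5399]
 [ 4.1796  4.6509]]
tip el,r [0.4437 0.1435]
tip el,y at r=.143 [ 0.4402 -0.3072]
stud base [300.1291 186.6156] end [286.9341 124.6219]
```

```bash
sed -i 's/^TH=.*/TH=np.radians(-2.034);T=np.array([.6525,-.0244])/' h.py; python3 - <<'E'
from h import *
print(cw(-.045,0,.13),cw(-.165,-.153,.118),rel([.607,-.118,.29],[180,0,-92]),rel([.6075,-.118,.26],[180,0,-92]))
E
```

```text
[ 0.6075 -0.0228  0.13  ] [ 0.4822 -0.1714  0.118 ] [  0.0209   0.6077  -0.0056 -24.9418  -4.7922  20.6743] [  0.0209   0.6077  -0.0056 -23.2311  -4.906   23.1366]
```

play_rows:
  commands:
    - [[0.021, 0.608, -0.006, -24.9, -4.8, 20.7, 0], [0.021, 0.608, -0.006, -24.9, -4.8, 20.7, 0], [0.021, 0.608, -0.006, -24.9, -4.8, 20.7, 0], [0.021, 0.608, -0.006, -24.9, -4.8, 20.7, 0], [0.021, 0.608, -0.006, -24.9, -4.8, 20.7, 0], [0.021, 0.608, -0.006, -24.9, -4.8, 20.7, 0], [0.021, 0.608, -0.006, -24.9, -4.8, 20.7, 0], [0.021, 0.608, -0.006, -24.9, -4.8, 20.7, 0]]

```text
clock: 3.5
tool_pos: [0.6065, -0.1146, 0.2897]
orientation: [-179.9, 0.1, -91.8]
force: [1.3, -0.6, -0.2]
opening: 0.0006
gripper_force: 0.0
```

```bash
python3 - <<'E'
from h import *
ctrl.snapshot('top');ctrl.snapshot('top')
tp,o,ob=pose();p=ctrl.snapshot('wrist');print(tp,o,ob['clock'],ob['opening'])
c=cam(p,tp,R.from_euler('xyz',o,degrees=True))
cv2.imwrite('pics/w2.png',cv2.resize(p['color'][:,:,::-1],(800,600),interpolation=cv2.INTER_CUBIC))
for k in ['hasp','hasp_end','hasp_pin']: print(k,[(np.array(d['bbox'])*1.5625,round(d['conf'],2)) for d in ctrl.find_in(p,k)[:2]])
for n,k in [('pin',(-.045,0,.13)),('handle',(-.165,-.153,.118)),('h end',(-.165,-.098,.118)),('lid FL corner',(-.12,-.022,.125))]+[(a,(-.045,.07*np.cos(a),.13+.07*np.sin(a))) for a in (1.9,2.2,2.5)]: print(n,proj(p,cw(*k),c)*1.5625)
E
```

```text
[ 0.6074 -0.1131  0.2891] [-179.9717    0.1251  -91.632 ] 3.6 0.0005601576737251935
hasp []
hasp_end [(array([169.375 ,   0.    , 422.1875, 360.4688]), 0.39)]
hasp_pin []
pin [406.338  381.6847]
handle [566.3889 194.2407]
h end [557.9345 265.2347]
lid FL corner [496.3753 355.7871]
1.9 [407.2519 399.1165]
2.2 [407.4103 367.6573]
2.5 [407.4477 339.0879]
```

View pics/w2.png

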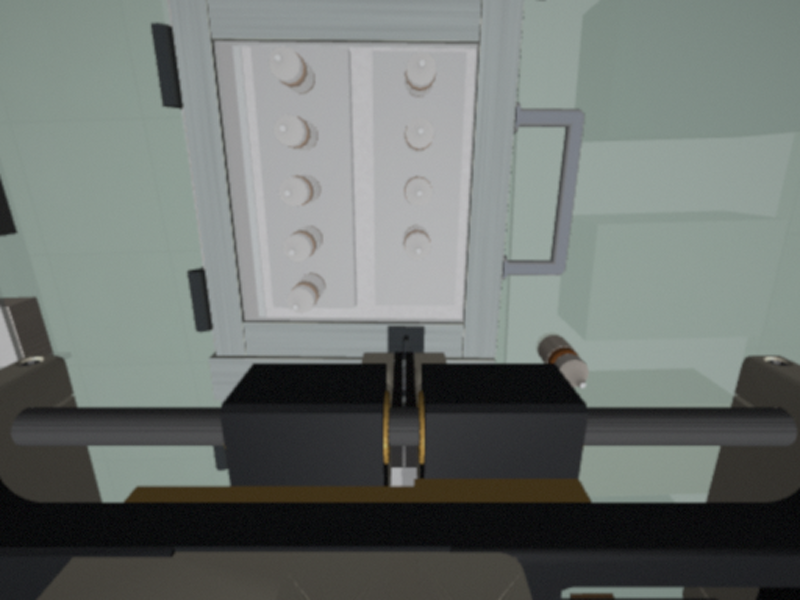

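play_rows:
  commands:
    - [[0, 0, 0, 0, 0.3, 4, 0], [0, 0, 0, 0, 0.3, 8, 0], [0, 0, 0, 0, 0.3, 12, 0], [0, 0, 0, 0, 0.3, 14, 0], [0, 0, 0, -1.5, 0.3, 14, 0], [0, 0, 0, -3, 0.3, 14, 0], [0, 0, 0, -4.5, 0.3, 13.8, 0], [0, 0, 0, -6, 0.3, 13.5, 0]]

```text
clock: 4.47
tool_pos: [0.6059, -0.0596, 0.1537]
orientation: [179.9, 0.0, -92.1]
force: [-0.3, -1.3, 0.6]
opening: 0.0004
gripper_force: 0.8
```

```bash
python3 - <<'E'
from h import *
ctrl.snapshot('top');s=ctrl.snapshot('scene');save(s,'s2.png')
tp,o,ob=pose();print(wc(tp)-[-.045,0,0],o,ob['force'],ob['clock'],[(d['bbox'],round(d['conf'],2)) for d in ctrl.find_in(s,'hasp_end')[:2]])
E
```

```text
[ 0.0003 -0.0354  0.1544] [-179.9752    0.0747  -91.9723] [-0.4635 -0.1909  0.5505] 4.5667 [([154.4, 154.4, 203.5, 156.0], 0.17)]
```

play_rows:
  commands:
    - [[0, 0, 0, -1.3, 0, -0.5, 0], [0, 0, 0, -2.5, 0, -1.0, 0], [0, 0, 0, -4.0, 0, -1.0, 0], [0, 0, 0, -5.5, 0, -1.0, 0], [0, 0, 0, -7.0, 0, -0.5, 0], [0, 0, 0, -8.2, 0, 0.3, 0], [0, 0, 0, -9.1, 0, 1.2, 0], [0, 0, 0, -9.4, 0, 1.7, 0]]

```text
clock: 5.28
tool_pos: [0.6085, 0.038, 0.1349]
orientation: [179.9, 0.1, -91.8]
force: [-0.6, -0.7, -0.1]
opening: 0.0007
gripper_force: 0.2
```

```bash
python3 - <<'E'
from h import *
ctrl.snapshot('top');s=ctrl.snapshot('scene')
tp,o,ob=pose();print(wc(tp)-[-.045,0,0],o,ob['force'],ob['clock'])
cv2.imwrite('pics/s3.png',cv2.resize(s['color'][140:260,180:340,::-1],(800,600),interpolation=cv2.INTER_CUBIC))
E
```

```text
[-0.0014  0.0596  0.1349] [179.7896   0.0264 -91.8501] [-0.2504 -0.5576 -0.2207] 5.3833
```

View pics/s3.png

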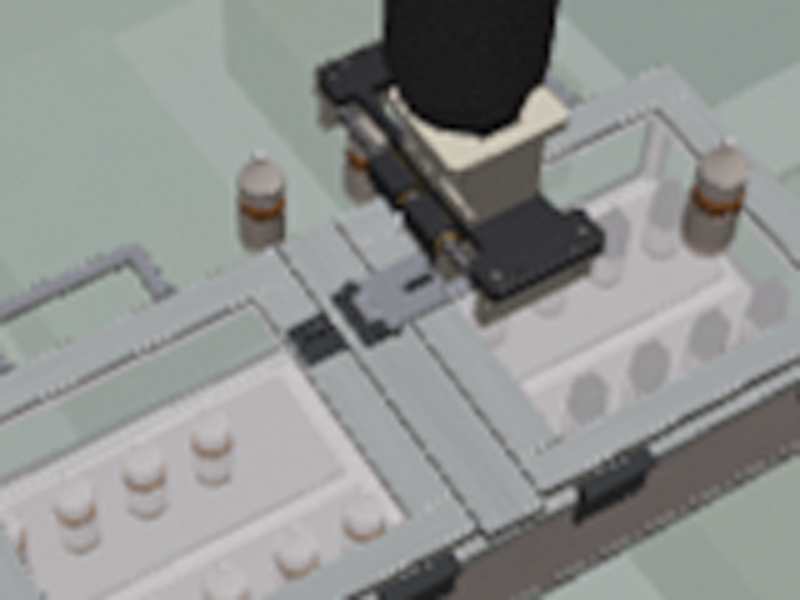

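play_rows:
  commands:
    - [[0, 0, 0, 0, 0, 0.3, 0], [0, 0, 0, 0, 0, 0.5, 0], [0, 0, 0, 0, 0, 0.7, 0], [0, 0, 0, 0, 0, 0.8, 0], [0, 0, 0, 0, 0, 0.8, 0], [0, 0, 0, 0, 0, 0.8, 0]]

```text
clock: 5.88
tool_pos: [0.6095, 0.0359, 0.1314]
orientation: [-179.9, 0.1, -91.9]
force: [-7.3, 3.3, 16.8]
opening: 0.0004
gripper_force: 8.0
```

play_rows:
  commands:
    - [[0, 0, 0, 0, 0, -4, 0], [0, 0, 0, 0, 0, -8, 0], [0, 0, 0, 0, 0, -12, 0], [0, 0, 0, 4, 2.4, -15, 1.5], [0, 0, 0, 8, 4.8, -15, 3.2], [0, 0, 0, 12, 7.2, -15, 3.2], [0, 0, 0, 16, 9.6, -15, 3.2], [0, 0, 0, 20, 12, -15, 3.2]]

```text
clock: 6.55
tool_pos: [0.4985, -0.1349, 0.2792]
orientation: [-180.0, 0.1, -91.9]
force: [0.6, -0.4, 0.2]
opening: 0.0279
gripper_force: 0.0
```

```bash
python3 - <<'E'
from h import *
s=ctrl.snapshot('top');s2=ctrl.snapshot('scene')
tp,o,ob=pose();p=ctrl.snapshot('wrist')
a=cv2.resize(s['color'][120:195,215:315,::-1],(400,300),interpolation=cv2.INTER_CUBIC);b=cv2.resize(s2['color'][165:240,200:300,::-1],(400,300),interpolation=cv2.INTER_CUBIC)
cv2.imwrite('pics/m4.png',np.vstack([np.hstack([a,b]),np.hstack([cv2.resize(p['color'][:,:,::-1],(400,300)),a*0])]))
print(tp,o,ob['force'],ob['opening'],ob['clock'])
h=cw(-.165,-.153,.102); print(h,rel([h[0],h[1],.16],[180,0,-92.03]),rel(h,[180,0,-92.03]))
E
```

```text
[ 0.4968 -0.1371  0.2797] [-179.9759    0.0717  -92.1798] [0.9469 0.3374 0.3838] 0.03066953081114107 6.65
[ 0.4822 -0.1714  0.102 ] [-0.0009  0.0015 -0.0024  3.6544  1.4935 11.9445] [-0.0009  0.0015 -0.0024  3.6629  1.4985 17.7445]
```

View pics/m4.png

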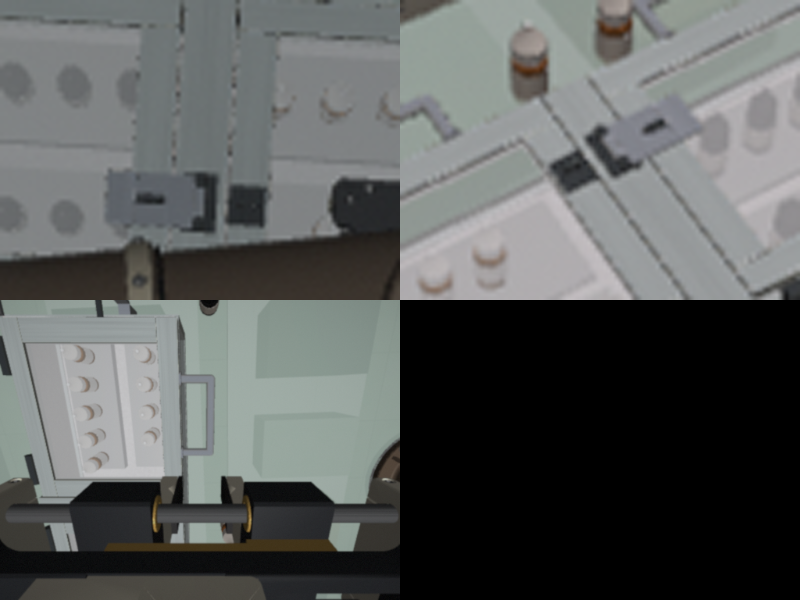

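play_rows:
  commands:
    - [[0, 0, -0.002, 3.7, 1.5, 0, 3.2], [0, 0, -0.002, 3.7, 1.5, 4, 3.2], [0, 0, -0.002, 3.7, 1.5, 8, 3.2], [0, 0, -0.002, 3.7, 1.5, 11, 3.2], [0, 0, -0.002, 3.7, 1.5, 12, 3.2], [0, 0, -0.002, 3.7, 1.5, 12, 3.2]]

```text
clock: 7.2
tool_pos: [0.4824, -0.1692, 0.1563]
orientation: [179.7, 0.1, -91.8]
force: [-0.2, 0.9, 0.6]
opening: 0.0318
gripper_force: 0.0
```

```bash
python3 - <<'E'
from h import *
tp,o,ob=pose();p=ctrl.snapshot('wrist');print(tp,o,ob['force'],ob['opening'])
h=cw(-.165,-.153,.102); print(rel(h,[180,0,-92.03]))
c=cam(p,tp,R.from_euler('xyz',o,degrees=True))
print([proj(p,cw(-.165,y,.118),c)*1.5625 for y in (-.208,-.153,-.098)])
cv2.imwrite('pics/w5.png',cv2.resize(p['color'][:,:,::-1],(800,600),interpolation=cv2.INTER_CUBIC))
E
```

```text
[ 0.4824 -0.1692  0.1563] [179.6581   0.066  -91.8101] [-0.1752  0.9192  0.5845] 0.0317749099166022
[0.0025 0.0006 0.0045 0.21   0.1554 5.6503]
[array([403.7329, 222.0832]), array([403.2429, 332.9144]), array([402.8233, 427.8318])]
```

View pics/w5.png

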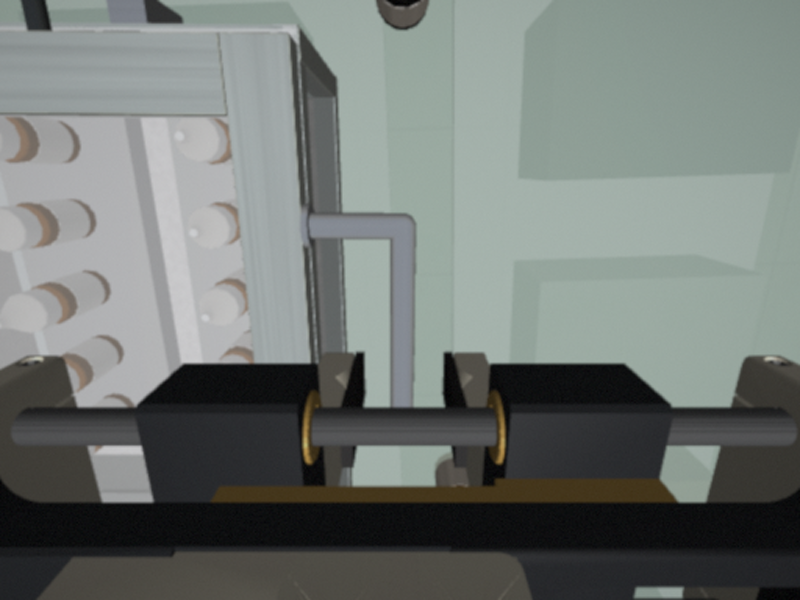

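play_rows:
  commands:
    - [[0, 0, 0, 0, 0, 2, 3.2], [0, 0, 0, 0, 0, 4, 3.2], [0, 0, 0, 0, 0, 5.5, 3.2], [0, 0, 0, 0, 0, 5.5, 3.2], [0, 0, 0, 0, 0, 5.5, 0.6], [0, 0, 0, 0, 0, 5.5, 0.6], [0, 0, 0, 0, 0, 5.5, 0.6], [0, 0, 0, 0, 0, 5.5, 0.6]]

```text
clock: 7.92
tool_pos: [0.4831, -0.1695, 0.1048]
orientation: [179.9, 0.1, -91.8]
force: [-0.9, 1.0, 8.2]
opening: 0.0111
gripper_force: 30.5
```

play_rows:
  commands:
    - [[0, 0, 0, 0, 0, 0, 0], [0, 0, 0, 0, 0, 0, 0], [0, 0, 0, 0, 0, 0, 0], [0, 0, 0, 0, 0, 0, 0]]

```text
clock: 8.25
tool_pos: [0.4832, -0.1695, 0.1049]
orientation: [180.0, 0.1, -91.8]
force: [-4.2, 1.9, 8.2]
opening: 0.0106
gripper_force: 30.0
```

```bash
python3 - <<'E'
from h import *
tp,o,ob=pose();print(tp,wc(tp),o,ob['force'],ob['opening'],ob['gripper_force'],ob['clock'])
t0=0.
for e in np.arange(.05,.46,.05): print(round(e,2),'dx %.2f dz %.2f'%(28.5*(1-np.cos(e)),28.5*np.sin(e)))
print(28.5*(1-np.cos(.442)),28.5*np.sin(.442))
E
```

```text
[ 0.4832 -0.1695  0.1049] [-0.1641 -0.151   0.1049] [179.9524   0.0662 -91.8062] [-4.2361  1.8754  8.1516] 0.010615423645894254 30.000626742839813 8.25
0.05 dx 0.04 dz 1.42
0.1 dx 0.14 dz 2.85
0.15 dx 0.32 dz 4.26
0.2 dx 0.57 dz 5.66
0.25 dx 0.89 dz 7.05
0.3 dx 1.27 dz 8.42
0.35 dx 1.73 dz 9.77
0.4 dx 2.25 dz 11.10
0.45 dx 2.84 dz 12.40
2.73890770238172 12.190821286262555
```

play_rows:
  commands:
    - [[0, 0, 0, 0, -0.01, -0.57, 0], [0, 0, 0, 0, -0.04, -1.42, 0], [0, 0, 0, 0, -0.09, -2.28, 0], [0, 0, 0, 0, -0.17, -3.13, 0], [0, 0, 0, 0, -0.28, -3.98, 0], [0, 0, 0, 0, -0.41, -4.82, 0], [0, 0, 0, 0, -0.57, -5.66, 0], [0, 0, 0, 0, -0.57, -5.66, 0]]

```text
clock: 8.92
tool_pos: [0.4887, -0.1697, 0.1618]
orientation: [179.9, 0.1, -91.8]
force: [-6.5, 0.3, -0.9]
opening: 0.0111
gripper_force: 30.0
```

play_rows:
  commands:
    - [[0, 0, 0, 0, -0.18, -0.84, 0], [0, 0, 0, 0, -0.39, -1.67, 0], [0, 0, 0, 0, -0.62, -2.49, 0], [0, 0, 0, 0, -0.88, -3.3, 0], [0, 0, 0, 0, -1.16, -4.11, 0], [0, 0, 0, 0, -1.46, -4.91, 0], [0, 0, 0, 0, -1.79, -5.7, 0], [0, 0, 0, 0, -1.91, -5.96, 0]]

```text
clock: 9.58
tool_pos: [0.5071, -0.1704, 0.2214]
orientation: [179.8, 0.1, -91.8]
force: [-10.5, 1.6, 1.5]
opening: 0.011
gripper_force: 30.0
```

```bash
python3 - <<'E'
from h import *
ctrl.snapshot('top');ctrl.snapshot('top');s=ctrl.snapshot('scene')
tp,o,ob=pose();p=ctrl.snapshot('wrist');q=wc(tp);print(tp,q,o,ob['force'],ob['gripper_force'],ob['clock'])
dz=tp[2]-.1049;print('el',np.arcsin(dz/.285),np.arctan2(dz,.12+.001-q[0]))
c=cam(p,tp,R.from_euler('xyz',o,degrees=True))
E=.442
for n,k in [('tip',(.12-.143*np.cos(E),-.308,.118+.143*np.sin(E))),('stud',(.12-.138*np.cos(.42),-.29,.118+.138*np.sin(.42)))]: print(n,proj(p,cw(*k),c),proj(s,cw(*k),cam(s)))
a=cv2.resize(p['color'][:,:,::-1],(400,300));b=cv2.resize(s['color'][190:265,110:210,::-1],(800,600),interpolation=cv2.INTER_CUBIC);
cv2.imwrite('pics/wl.png',p['color'][:,:,::-1]); save(s,'s6.png')
b[:225,500:]=a[:225,:300]
cv2.imwrite('pics/m6.png',b)
E
```

```text
[ 0.5067 -0.1704  0.2206] [-0.1405 -0.1511  0.2206] [179.7612   0.0735 -91.8209] [-10.1924   0.924    1.3315] 30.015314519405365 9.7333
el 0.4181306689638491 0.4166383608916171
tip [ 47.6859 -21.1981] [160.9429 248.2838]
stud [54.4495 14.6626] [167.9261 247.0534]
```

View pics/m6.png

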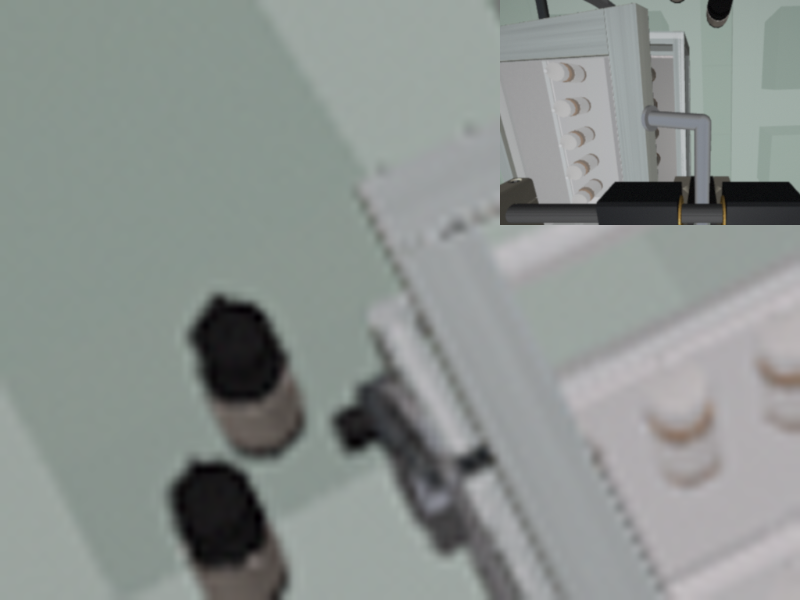

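play_rows:
  commands:
    - [[0, 0, 0, 0, -0.07, -0.2, 0], [0, 0, 0, 0, -0.14, -0.4, 0], [0, 0, 0, 0, -0.22, -0.62, 0], [0, 0, 0, 0, -0.22, -0.62, 0], [0, 0, 0, 0, -0.22, -0.62, 0], [0, 0, 0, 0, -0.22, -0.62, 0]]

```text
clock: 10.28
tool_pos: [0.5094, -0.1705, 0.2268]
orientation: [179.8, 0.1, -91.8]
force: [-8.7, 0.6, 0.5]
opening: 0.011
gripper_force: 30.0
```

```bash
python3 - <<'E'
from h import *
s=ctrl.snapshot('scene');t=ctrl.snapshot('top')
tp,o,ob=pose();q=wc(tp);print(tp,q,ob['force'],ob['gripper_force'],ob['qvel'],ob['clock'])
dz=tp[2]-.1049;print('el',np.arcsin(dz/.285),np.arctan2(dz,.121-q[0]))
E=.442
for n,k in [('tip',(.12-.143*np.cos(E),-.308,.118+.143*np.sin(E))),('studbase',(.12-.138*np.cos(E),-.284,.118+.138*np.sin(E))),('studend',(.12-.138*np.cos(E),-.3,.118+.138*np.sin(E)))]: print(n,(proj(s,cw(*k),cam(s))-[145,225])*13.333,(proj(t,cw(*k),cam(t))-[350,150])*13.333)
f=lambda a:cv2.resize(np.ascontiguousarray(a[:,:,::-1]),(400,533),interpolation=cv2.INTER_CUBIC)
cv2.imwrite('pics/m7.png',np.hstack([f(s['color'][225:265,145:175]),f(t['color'][150:190,350:380])]))
E
```

```text
[ 0.5094 -0.1705  0.2267] [-0.1379 -0.1511  0.2267] [-8.8019  1.0781  1.5136] 30.01327872276306 [ 0.0966 -0.0385 -0.0031  0.1316 -0.0072  0.0839] 10.3833
el 0.44174649072800154 0.43993764083235126
tip [212.5663 310.4435] [299.3898 168.6346]
studbase [333.7308 278.6143] [185.862  142.7618]
studend [260.4971 314.6605] [260.2081 147.0104]
```

View pics/m7.png

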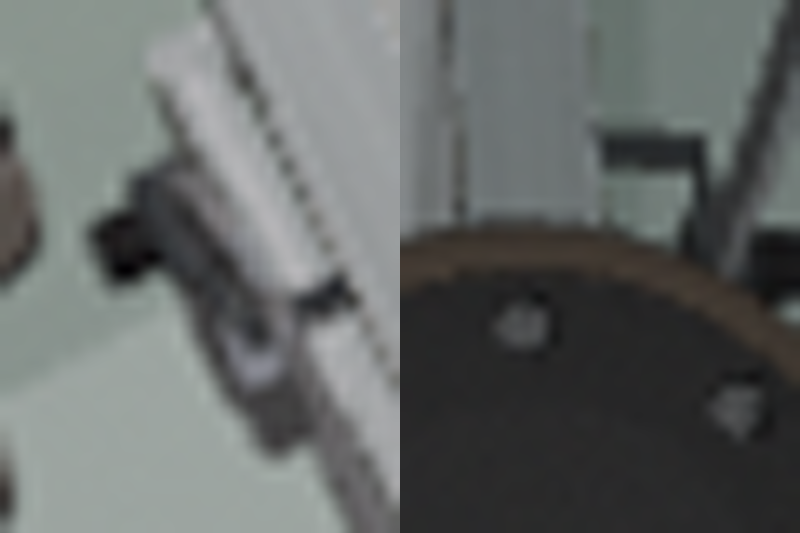

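```bash
python3 -c "
from plant import ctrl
print(ctrl.close_job())"
```

```text
the job is handed in; nothing more can be done
None
```

The hasp is thrown over and lies flat on the left lid's staple. The right lid is held still by its handle at about 0.44 rad, level with the set pointer, which I measured at 0.442 rad, give or take about 0.01. The job is handed in at about 10.4 s; I saw no sign of the left lid, bottles or carton being disturbed, though I ran no final check on them.

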